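Tighten the vacuum chamber lid crosswise

ROBOT

A 6-joint arm with a two-finger parallel gripper is mounted at the origin on the work surface. World frame = base frame: x ahead of the robot, y to its left, z up, the work surface at z = 0. Lengths are in m, angles in degrees, forces in N, time in s.
With the tool pointing down it reaches from about 0.325 to 0.925 m from the base axis. Payload 3.1 kg.
Tool frame: the origin (TCP) lies on the centre line of the jaws, within the pads' length; the fingertips stand ahead of it and the grasp point (between the pads) lies 3 mm ahead of it (env.nose_length is the z of the fingertips in the tool frame, in m); z points along the fingers, y is the line along which they close (so a half turn about z gives the same grasp; the last joint's range is limited). The gripper opens to 85 mm and grips with 20 to 120 N. Pads are 22 mm wide; open, the fingers measure 114 mm over their backs; the gripper's body (76 mm by 85 mm) begins 54 mm behind the grasp point. The pads swing forward as they close: fully open they stand 13 mm farther back than shut.
Start: joints at [68.915, 12.427, 92.441, -0, 75.132, -6.429], TCP at [0.158, 0.605, 0.253] pointing down, gripper open.
Joint ranges: [-157.48, 157.48], [-44.54, 120.13], [17.64, 146.25], [-64.5, 244.5], [7.68, 150.69], [-147.95, 147.95]. Speed limits (degrees/s): [159.86, 159.86, 180, 180, 180, 180].

INTERFACE

Orientations are given as a 3x3 rotation matrix whose columns are the frame's x, y, z axes.
In Python, from rig import env gives the robot as it stands. The module is installed in compiled form; this text tells all that it offers.
- The arm moves only by the tool apply_moves, never from a script. Its argument "targets" is a list that holds one entry, the list of rows, each a list of 7 numbers: the shift along the tool's x, y, z in mm, then the turn, a rotation vector about the tool's x, y, z in degrees, then the closure, from -1 (fully open) to 1 (shut), so that 0 is half open. A call has 1 to 5 rows; each row is the pose to reach, as a shift and turn from the pose commanded when the call began, along the tool's axes at that moment; what a row does not reach only later rows make up. A row lasts 1/8 s, in which the tool goes at most 62.5 mm and 10.7 degrees, less where a joint would pass 70% of its speed; a pose out of reach is approached as far as the arm can. A call with a gripper value outside its range is refused whole. The fingers move at their own pace and stop on an object; "grip_force" is the grip in N (left out, the last holds). Time passes only in rows, so rows that repeat a pose let the fingers close. It gives the time, the measured TCP pose, the force, the opening and the grip force at its end, in the units of the state.
- env.observe(): the state, without advancing time (a new reading comes with each control period).
- env.camera(name): name is "side" or "top"; returns a dict with "frame" (480x640x3 uint8, red, green, blue), "depth" (480x640 float32, m along the optical axis (not along the pixel's ray), 0 where there is no reading), "fx", "fy", "cx", "cy" (pixels), "k1" (the pictures are not rectified: a ray, as slopes to the right and down, at radius r is drawn at 1 + k1 r^2 times it, then the intrinsics apply), "T" (4x4, takes a point from camera to world coordinates). Camera axes: x right, y up, looking along -z (the intrinsics and any distortion apply to the point x, -y, -z); pixel columns grow to the right and rows downward; lengths in m; the calibration is good to about 2 mm. A picture is of the moment at which its call begins.
- env.job_done(): hands the job in; it is judged then, once.
The state is a dict: "time_s": time; "joint_pos": joint angles; "dq": joint speeds; "joint_torque": joint torques, N m; "eef_pos": TCP position; "orientation": TCP orientation; "contact_force": force on the tool from outside, world axes, zero at the start; "wrist_torque": the same for the moment, N m; "opening": finger opening in m; "finger_force": force on a finger pad.
Only numpy, scipy, OpenCV 4.12 (cv2) and the standard library are available. Lean on these libraries where they do the work, as an engineer would, in place of code of your own. Each camera call takes 0.05 s, during which the arm holds its last target. There are 200 camera calls.

TASK

Close the lid of the vacuum chamber evenly: swing the four lever nuts clockwise in crisscross order (after each first nut of a pair comes the one opposite), first all four just snug, with a push of about 13 N on the grip, then round all four crosswise once more up to about 18 N. Start with any nut, and push gently: more than 20 N on a grip cracks the lid. Let go at the end and leave everything else on the bench where it is.

Things in the scene. Friction and masses are not known exactly. Their poses are not given: they have to be found in the camera images.
- chamber: vacuum chamber fixed to the bench: round aluminium pot 170 mm across with a clear lid whose top is 72 mm above the bench; origin under its centre, z up. Four studs stand on a circle of radius 66 mm in the lid, 90 degrees apart; going round counter-clockwise seen from above they carry red, yellow, blue and green lever nuts, so red is opposite blue and yellow is opposite green.
- bolt_red (a point): point on the vertical turning axis of the red lever nut, at the height of the lid's top (72 mm above the bench); the nut across the lid: blue
- grip_red (a point): centre of the upright red round grip, 12 mm across and 36 mm high (82 to 118 mm above the bench), at the end of its lever, 45 mm from its turning axis. Below it the flat dark lever arm, 10 mm wide, top 88 mm above the bench, and the hub (top 90 mm, 21 mm across) lead in to the axis. Swinging the grip round clockwise seen from above tightens.
- nut_red (a joint): bite of the red nut after seating, rad, 0 at the start. The lever first runs clockwise almost freely (1.3 N) for 0.25 to 0.7 rad, unknown beforehand, and seats; it then stands still up to about 10.7 N (square to the lever, at the grip) and above that yields 0.022 rad (1 mm at the grip) per 1 N. It stays where it is let go: 0.05 after 13 N, 0.16 after 18 N, 0.21 after 20 N.
- bolt_yellow (a point): point on the vertical turning axis of the yellow lever nut, at the height of the lid's top (72 mm above the bench); the nut across the lid: green
- grip_yellow (a point): centre of the upright yellow round grip, 12 mm across and 36 mm high (82 to 118 mm above the bench), at the end of its lever, 45 mm from its turning axis. Below it the flat dark lever arm, 10 mm wide, top 88 mm above the bench, and the hub (top 90 mm, 21 mm across) lead in to the axis. Swinging the grip round clockwise seen from above tightens.
- nut_yellow (a joint): bite of the yellow nut after seating, rad, 0 at the start. The lever first runs clockwise almost freely (1.3 N) for 0.25 to 0.7 rad, unknown beforehand, and seats; it then stands still up to about 10.7 N (square to the lever, at the grip) and above that yields 0.022 rad (1 mm at the grip) per 1 N. It stays where it is let go: 0.05 after 13 N, 0.16 after 18 N, 0.21 after 20 N.
- bolt_blue (a point): point on the vertical turning axis of the blue lever nut, at the height of the lid's top (72 mm above the bench); the nut across the lid: red
- grip_blue (a point): centre of the upright blue round grip, 12 mm across and 36 mm high (82 to 118 mm above the bench), at the end of its lever, 45 mm from its turning axis. Below it the flat dark lever arm, 10 mm wide, top 88 mm above the bench, and the hub (top 90 mm, 21 mm across) lead in to the axis. Swinging the grip round clockwise seen from above tightens.
- nut_blue (a joint): bite of the blue nut after seating, rad, 0 at the start. The lever first runs clockwise almost freely (1.3 N) for 0.25 to 0.7 rad, unknown beforehand, and seats; it then stands still up to about 10.7 N (square to the lever, at the grip) and above that yields 0.022 rad (1 mm at the grip) per 1 N. It stays where it is let go: 0.05 after 13 N, 0.16 after 18 N, 0.21 after 20 N.
- bolt_green (a point): point on the vertical turning axis of the green lever nut, at the height of the lid's top (72 mm above the bench); the nut across the lid: yellow
- grip_green (a point): centre of the upright green round grip, 12 mm across and 36 mm high (82 to 118 mm above the bench), at the end of its lever, 45 mm from its turning axis. Below it the flat dark lever arm, 10 mm wide, top 88 mm above the bench, and the hub (top 90 mm, 21 mm across) lead in to the axis. Swinging the grip round clockwise seen from above tightens.
- nut_green (a joint): bite of the green nut after seating, rad, 0 at the start. The lever first runs clockwise almost freely (1.3 N) for 0.25 to 0.7 rad, unknown beforehand, and seats; it then stands still up to about 10.7 N (square to the lever, at the grip) and above that yields 0.022 rad (1 mm at the grip) per 1 N. It stays where it is let go: 0.05 after 13 N, 0.16 after 18 N, 0.21 after 20 N.
- jar: amber jar with white cap, 56 mm across, 75 mm high, to be left alone; origin under its centre
- beaker: clear beaker, 64 mm across, 80 mm high, to be left alone; origin under its centre
- tray: white tray 200 x 150 x 40 mm holding two bones, to be left alone; origin under its centre
- find_a: long bone, 98 mm, in the tray, to be left alone
- find_b: short bone, 69 mm, in the tray, to be left alone
- carton: cardboard box 120 x 160 x 60 mm, to be left alone; origin under its centre
- brush: brush lying on the table, to be left alone
- gasket: black rubber ring, 72 mm across, lying on the table, to be left alone

How it is judged:
By the outcome, as a careful person would: the job done as asked, in the order asked, and still so for the second after the job is handed in, with the robot touching nothing.
It also fails if it takes over 72 s, if anything falls off the work surface, if the arm or the gripper's body presses on something with over 40 N, if the wrist force passes 120 N, or if a joint passes its speed limit or range.

## Working session

There is one attempt and no reset: what is moved stays moved. The work goes in short steps, Python scripts to look and compute and a tool call to move; the robot and the scene stay as the last step left them, time stands still between calls to the robot, and variables do not carry over. Pictures are saved under pics/ and viewed, at most 10 in all, crops included, and the job is handed in when it is done.

Besides the shell and the picture viewer there is one more tool, called after "Emit:" as a command line: name --argument value ..., lists and objects as JSON in quotes. apply_moves: Moves the arm, as the interface text tells. Its arguments: {"type":"object","properties":{"targets":{"type":"array","items":{"type":"array","items":{"type":"array","items":{"type":"number"}}}},"grip_force":{"type":"number"}},"required":["targets"]}

```bash
mkdir -p pics
python3 - <<'E'
from rig import env
import cv2,numpy as np
s=env.observe()
for k,v in s.items(): print(k,np.round(v,4).tolist())
print(env.nose_length)
for n in("side","top"):
    c=env.camera(n); np.savez(f"pics/{n}0.npz",**c)
    cv2.imwrite(f"pics/{n}0.png",c["frame"][:,:,::-1])
    print(n,c["fx"],c["fy"],c["cx"],c["cy"],c["k1"],np.round(c["T"],3).tolist())
E
```

```text
time_s 0.0
joint_pos [68.9165, 12.4789, 92.5279, -0.0001, 75.132, -6.43]
dq [0.0349, 0.1281, -0.095, 0.0447, -0.0044, -0.0035]
joint_torque [-0.001, -39.6829, -30.3859, -0.0002, 0.0096, -0.0]
eef_pos [0.1578, 0.604, 0.2519]
orientation [[-0.9675, 0.253, -0.0009], [0.253, 0.9675, -0.0023], [0.0003, -0.0024, -1.0]]
contact_force [-0.2401, -0.0934, 0.2922]
wrist_torque [-0.0217, 0.0102, -0.0107]
finger_force 0.0
opening 0.0856
0.022
side 480.34761427644503 480.34761427644503 314.06548941466536 241.7692392841017 -0.02644434303300129 [[0.948, 0.254, -0.194, 0.366], [-0.319, 0.732, -0.601, -0.619], [-0.011, 0.632, 0.775, 0.883], [0.0, 0.0, 0.0, 1.0]]
top 473.6902442221351 473.6902442221351 320.35712089388187 231.44867751670716 0.036396975240467255 [[-0.015, 0.984, -0.176, 0.377], [-0.999, -0.02, -0.032, -0.02], [-0.035, 0.176, 0.984, 1.101], [0.0, 0.0, 0.0, 1.0]]
```

View pics/side0.png

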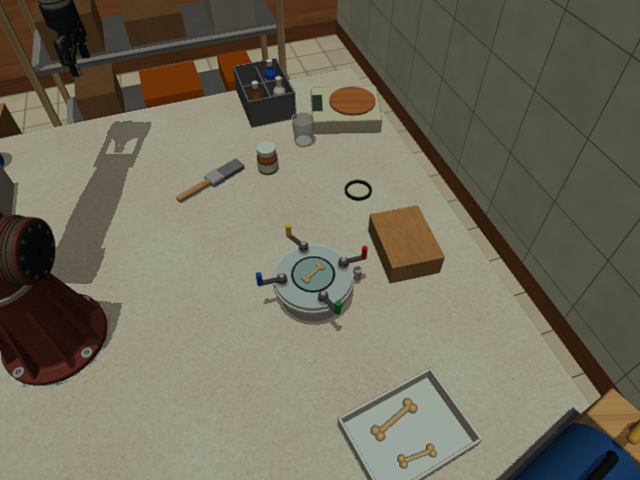

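View pics/top0.png

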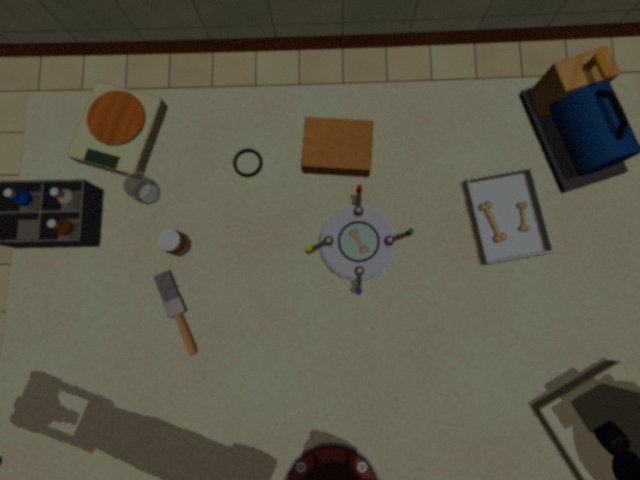

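The side view shows red (364,253), yellow (289,231), blue (259,279) and green (338,307) grips around the pot. In the top view they are at (359,188), (310,249), (358,291) and (409,231), with hubs at about (358,211), (328,240), (359,271) and (389,240).

```bash
cat > h.py <<'E'
import numpy as np,cv2
from scipy.optimize import least_squares
def ray(c,u,v):
    x=(u-c["cx"])/c["fx"]; y=(v-c["cy"])/c["fy"]; a,b=x,y
    for _ in range(20):
        f=1+c["k1"]*(a*a+b*b); a,b=x/f,y/f
    d=c["T"][:3,:3]@np.array([a,-b,-1.]); return c["T"][:3,3],d
def proj(c,P):
    p=c["T"][:3,:3].T@(np.asarray(P)-c["T"][:3,3]); a,b=p[0]/-p[2],-p[1]/-p[2]
    f=1+c["k1"]*(a*a+b*b); return np.array([c["fx"]*a*f+c["cx"],c["fy"]*b*f+c["cy"]])
def plane(c,u,v,z):
    o,d=ray(c,u,v); return o+d*(z-o[2])/d[2]
def tri(c1,p1,c2,p2):
    (o1,d1),(o2,d2)=ray(c1,*p1),ray(c2,*p2)
    t=np.linalg.lstsq(np.c_[d1,-d2],o2-o1,rcond=None)[0]
    a,b=o1+t[0]*d1,o2+t[1]*d2; return (a+b)/2,np.linalg.norm(a-b)
H={"red":[(0,6),(174,180)],"yellow":[(22,34)],"blue":[(105,130)],"green":[(50,85)]}
def blob(c,col,uv,r=14):
    hsv=cv2.cvtColor(c["frame"],cv2.COLOR_RGB2HSV); m=np.zeros((480,640),np.uint8)
    for a,b in H[col]: m|=cv2.inRange(hsv,(a,120,60),(b,255,255))
    k=np.zeros_like(m); cv2.circle(k,(int(uv[0]),int(uv[1])),r,255,-1); m&=k
    v,u=np.nonzero(m); return np.array([u.mean(),v.mean()]),len(u)
E
python3 - <<'E'
from h import *
S,T=[dict(np.load(f"pics/{n}0.npz")) for n in("side","top")]
g={"red":((364,253),(359,188)),"yellow":((289,231),(310,249)),"blue":((259,279),(358,291)),"green":((338,307),(409,231))}
for k,(a,b) in g.items():
    pa,na=blob(S,k,a);pb,nb=blob(T,k,b)
    P,e=tri(S,pa,T,pb); print(k,pa.round(1),na,pb.round(1),nb,P.round(4),round(e,4))
for k,b in zip(g,((358,211),(328,240),(359,271),(389,240))): print(k,plane(T,*b,.09).round(4))
out=[]
for c,uv in((S,(313,278)),(T,(358,242))):
    x,y=uv; out.append(cv2.resize(c["frame"][y-65:y+65,x-65:x+65,::-1],(400,400),interpolation=cv2.INTER_CUBIC))
cv2.imwrite("pics/crop.png",np.hstack(out))
E
```

```text
red [363.9 251.8] 59 [359.  187.2] 23 [ 0.6505 -0.0727  0.1034] 0.0015
yellow [288.  229.4] 59 [309.4 248.7] 34 [0.5189 0.0363 0.1036] 0.0008
blue [258.3 277.9] 47 [358.5 290.6] 19 [ 0.428  -0.0655  0.1035] 0.0007
green [337.7 303.1] 24 [410.5 230.7] 13 [ 0.552  -0.1776  0.1149] 0.0017
red [ 0.6015 -0.0699  0.09  ]
yellow [ 0.5387 -0.0034  0.09  ]
blue [ 0.4705 -0.0683  0.09  ]
green [ 0.5361 -0.1346  0.09  ]
```

View pics/crop.png

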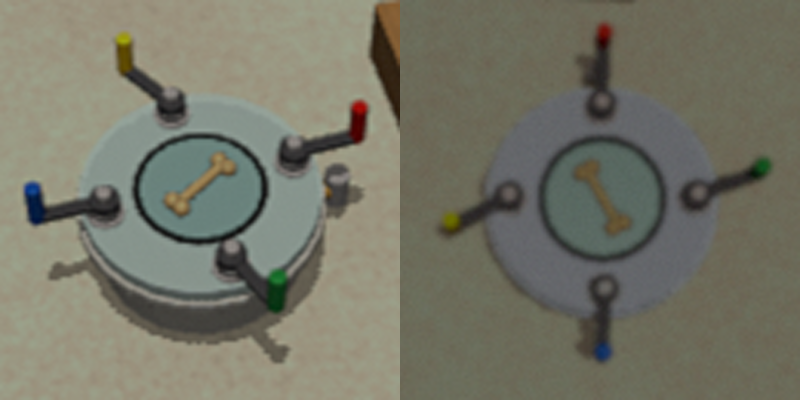

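Run:
```python
from h import *
S,T=[dict(np.load(f"pics/{n}0.npz")) for n in("side","top")]
H["green"]=[(45,95)]
g={"red":((364,253),(359,188)),"yellow":((288,230),(310,249)),"blue":((259,279),(358,291)),"green":((338,306),(410,231))}
obs=[]
for i,(k,(a,b)) in enumerate(g.items()):
    for c,p,j in((S,a,0),(T,b,1)):
        m,n=blob(c,k,p)
        if k=="green": print(m,n); m=np.array([(337.7,306.6),(410.6,231.2)][j])
        obs.append((c,j,i,m,1))
cr=lambda x,y,o:(np.array([x,y])*.325+o)
hs=[(292,146),(171,96),(103,194),(231,245)]; ht=[(601,96),(508,192),(603,283),(695,191)]
for i in range(4):
    obs.append((S,0,i,cr(*hs[i],(248,213)),0)); obs.append((T,1,i,cr(ht[i][0]-400,ht[i][1],(293,177)),0))
def res(p):
    r=[]
    for c,j,i,m,grip in obs:
        t=p[2]+i*np.pi/2; P=np.array([p[0]+.066*np.cos(t),p[1]+.066*np.sin(t),.092])
        if grip: P+=[.045*np.cos(p[3+i]),.045*np.sin(p[3+i]),.01]
        P[:2]+=np.array(p[7:9])*(1 if j else -1)
        r+=list(proj(c,P)-m)
    return np.array(r+list(np.array(p[7:9])/.002))
f=least_squares(res,[.537,-.069,0,0,2,np.pi,-1,0,0],loss="soft_l1",x_scale=[.01]*2+[.1]*5+[.001]*2)
p=f.x; print(p.round(4),np.degrees(p[2:7]).round(1)); print(res(p).round(1).reshape(-1,2).tolist())
np.save("fit.npy",p)
for i in range(4):
    t=p[2]+i*np.pi/2; b=p[:2]+.066*np.array([np.cos(t),np.sin(t)]); print(b.round(4),(b+.045*np.array([np.cos(p[3+i]),np.sin(p[3+i])])).round(4))
```

```text
[337.66666667 303.125     ] 24
[410.53846154 230.69230769] 13
[ 5.3970e-01 -6.9100e-02 -1.5000e-02 -4.8300e-02  2.0632e+00  3.0727e+00
 -1.2543e+00 -0.0000e+00 -4.0000e-04] [ -0.9  -2.8 118.2 176.1 -71.9]
[[0.2, 0.0], [-0.1, 0.5], [0.0, 0.3], [0.2, -0.3], [0.6, -0.0], [-0.1, -0.2], [-0.3, 0.1], [-0.7, -0.2], [0.3, -0.8], [-0.1, 0.7], [-0.4, -0.4], [-0.1, -0.4], [-0.1, -0.1], [0.1, 0.5], [-0.2, 1.0], [0.6, -0.4], [-0.0, -0.2]]
[ 0.6057 -0.0701] [ 0.6506 -0.0723]
[ 0.5407 -0.0032] [0.5194 0.0365]
[ 0.4737 -0.0682] [ 0.4288 -0.0651]
[ 0.5387 -0.1351] [ 0.5527 -0.1779]
```

Emit:
apply_moves --targets '[[[0,0,0,0,0,0,1],[0,0,0,0,0,0,1],[0,0,0,0,0,0,1],[0,0,0,0,0,0,1]]]' --grip_force 60

```text
time_s: 0.6
eef_pos: [0.1581, 0.6047, 0.2533]
orientation: [[-0.967, 0.253, 0.0], [0.253, 0.967, 0.0], [-0.0, 0.0, -1.0]]
contact_force: [-0.3, -0.4, -0.5]
opening: 0.0121
finger_force: 0.0
```

```bash
cat > plan.py <<'E'
# plan.py: cmd pose (x,y,z mm, psi deg = azimuth of tool y) -> rows in tool axes
import numpy as np,json,sys,math
N=["red","yellow","blue","green"]
p=np.load("fit.npy")
def load(): return json.load(open("cmd.json"))
def save(c): json.dump([float(v) for v in c],open("cmd.json","w"))
def pose(col,a,gap,z=122,off=17):
    """tool pose with its face `gap` mm short of the grip of `col` at lever angle a deg"""
    i=N.index(col); t=p[2]+i*math.pi/2; A=math.radians(a)
    e=np.array([math.cos(A),math.sin(A)]); tt=np.array([math.sin(A),-math.cos(A)])
    P=p[:2]*1e3+66*np.array([math.cos(t),math.sin(t)])+45*e-tt*(off+gap)
    psi=(a+90)%180-90
    if col in("yellow","green"): psi=a%180-180   # keep -180..0
    return [*P,z,psi]
def a0(col): return math.degrees(p[3+N.index(col)])
def calls(wps,per=5):
    """wps: absolute poses, one per row"""
    c=load()
    for k in range(0,len(wps),per):
        R=math.radians(c[3]); x=np.array([-math.sin(R),math.cos(R)]); y=np.array([math.cos(R),math.sin(R)])
        rows=[]
        for w in wps[k:k+per]:
            d=np.array(w[:2])-c[:2]
            rows.append([round(float(v),1) for v in(d@x,d@y,c[2]-w[2])]+[0,0,round(float(c[3]-w[3]),1),1])
        r=rows[-1]; 
        c=[*(np.array(c[:2])+r[0]*x+r[1]*y),c[2]-r[2],c[3]-r[5]]
        print(json.dumps(rows))
    save(c); print("cmd",np.round(c,2).tolist())
def line(w0,w1,n): return [list(np.array(w0)+(np.array(w1)-w0)*(k+1)/n) for k in range(n)]
E
python3 - <<'E'
from plan import *
from rig import env
print(env.nose_length)
save([158.1,604.9,253.2,75.3])
t=pose("red",a0("red"),8,z=200); print(t)
calls(line(load(),t,15))
E
```

```text
0.022
[np.float64(651.8160767660544), np.float64(-47.33993229072831), 200, -2.7678885328603258]
[[-42.9, -33.7, 3.5, 0, 0, 5.2, 1], [-85.7, -67.4, 7.1, 0, 0, 10.4, 1], [-128.6, -101.1, 10.6, 0, 0, 15.6, 1], [-171.5, -134.8, 14.2, 0, 0, 20.8, 1], [-214.4, -168.5, 17.7, 0, 0, 26.0, 1]]
[[-53.3, -11.6, 3.6, 0, 0, 5.2, 1], [-106.6, -23.1, 7.1, 0, 0, 10.4, 1], [-159.9, -34.6, 10.7, 0, 0, 15.6, 1], [-213.2, -46.1, 14.2, 0, 0, 20.8, 1], [-266.5, -57.6, 17.8, 0, 0, 26.0, 1]]
[[-53.0, 13.1, 3.5, 0, 0, 5.2, 1], [-105.9, 26.1, 7.1, 0, 0, 10.5, 1], [-158.9, 39.1, 10.6, 0, 0, 15.7, 1], [-211.8, 52.2, 14.2, 0, 0, 20.9, 1], [-264.8, 65.2, 17.7, 0, 0, 26.1, 1]]
cmd [651.83, -47.36, 200.0, -2.8]
```

Emit:
apply_moves --targets '[[[-42.9,-33.7,3.5,0,0,5.2,1],[-85.7,-67.4,7.1,0,0,10.4,1],[-128.6,-101.1,10.6,0,0,15.6,1],[-171.5,-134.8,14.2,0,0,20.8,1],[-214.4,-168.5,17.7,0,0,26.0,1]]]'

```text
time_s: 1.23
eef_pos: [0.3239, 0.3861, 0.2358]
orientation: [[-0.757, 0.654, 0.001], [0.654, 0.757, 0.001], [-0.0, 0.001, -1.0]]
contact_force: [0.1, -0.1, -0.5]
opening: -0.0001
finger_force: 0.0
```

Emit:
apply_moves --targets '[[[-53.3,-11.6,3.6,0,0,5.2,1],[-106.6,-23.1,7.1,0,0,10.4,1],[-159.9,-34.6,10.7,0,0,15.6,1],[-213.2,-46.1,14.2,0,0,20.8,1],[-266.5,-57.6,17.8,0,0,26.0,1]]]'

```text
time_s: 1.85
eef_pos: [0.4887, 0.1686, 0.2182]
orientation: [[-0.393, 0.919, 0.001], [0.919, 0.393, 0.0], [-0.0, 0.001, -1.0]]
contact_force: [1.3, 0.4, -0.5]
opening: 0.0005
finger_force: 0.0
```

Emit:
apply_moves --targets '[[[-53.0,13.1,3.5,0,0,5.2,1],[-105.9,26.1,7.1,0,0,10.5,1],[-158.9,39.1,10.6,0,0,15.7,1],[-211.8,52.2,14.2,0,0,20.9,1],[-264.8,65.2,17.7,0,0,26.1,1]]]'

```text
time_s: 2.48
eef_pos: [0.6534, -0.0488, 0.2001]
orientation: [[0.051, 0.999, 0.001], [0.999, -0.051, 0.0], [0.0, 0.001, -1.0]]
contact_force: [-0.3, -0.3, -0.6]
opening: 0.0004
finger_force: 0.0
```

Emit:
apply_moves --targets '[[[0,0,0,0,0,0,1],[0,0,0,0,0,0,1]]]'

```text
time_s: 2.72
eef_pos: [0.6519, -0.047, 0.1997]
orientation: [[0.048, 0.999, -0.001], [0.999, -0.048, 0.001], [0.001, -0.001, -1.0]]
contact_force: [-0.7, 0.2, 0.6]
opening: -0.0
finger_force: 0.0
```

Run:
```python
from h import *; from rig import env; from plan import load
out=[]
for n in("side","top"):
    c=env.camera(n); 
    u,v=proj(c,[.65,-.05,.15]); x,y=int(u),int(v)
    out.append(cv2.resize(c["frame"][y-65:y+65,x-65:x+65,::-1],(400,400),interpolation=cv2.INTER_CUBIC))
cv2.imwrite("pics/tip1.png",np.hstack(out))
```

```text
(no output)
```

View pics/tip1.png

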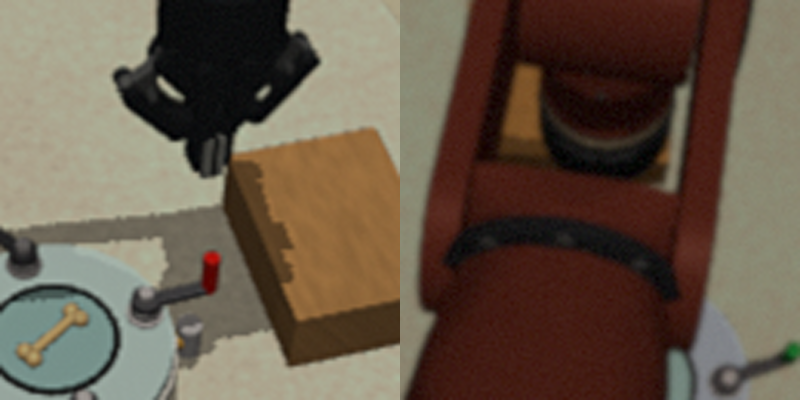

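Run:
```python
from h import *
from plan import *
import plan
c=dict(np.load("pics/side0.npz"))
o=proj(c,[.65,-.05,.15]).astype(int)-65
for z in(.19,.178,.165): print(z,((proj(c,[.6518,-.0474,z])-o)/.325).round(0))
a=a0("red")
calls([pose("red",a,8,z) for z in(175,150,122,122)])
# free run: to gap -11 (0.25 rad less margin)
calls([pose("red",a,5),pose("red",a,2),pose("red",a,0),pose("red",a,0)])
```

```text
0.19 [206. 155.]
0.178 [205. 168.]
0.165 [204. 181.]
[[0.0, -0.0, 25.0, 0, 0, -0.0, 1], [0.0, -0.0, 50.0, 0, 0, -0.0, 1], [0.0, -0.0, 78.0, 0, 0, -0.0, 1], [0.0, -0.0, 78.0, 0, 0, -0.0, 1]]
cmd [651.83, -47.36, 122.0, -2.8]
[[-3.0, -0.0, 0.0, 0, 0, -0.0, 1], [-6.0, -0.0, 0.0, 0, 0, -0.0, 1], [-8.0, -0.0, 0.0, 0, 0, -0.0, 1], [-8.0, -0.0, 0.0, 0, 0, -0.0, 1]]
cmd [651.44, -55.35, 122.0, -2.8]
```

The picture shows the shut fingertips at about (210,172) in the crop, where a tip 22 mm ahead of the TCP should appear. The grip is clear below.

Emit:
apply_moves --targets '[[[0,0,25,0,0,0,1],[0,0,50,0,0,0,1],[0,0,78,0,0,0,1],[0,0,78,0,0,0,1]]]'

```text
time_s: 3.32
eef_pos: [0.6494, -0.0453, 0.1194]
orientation: [[0.046, 0.999, -0.006], [0.999, -0.046, 0.001], [0.001, -0.006, -1.0]]
contact_force: [0.2, -0.3, -1.3]
opening: -0.0001
finger_force: 0.0
```

Emit:
apply_moves --targets '[[[-3,0,0,0,0,0,1],[-6,0,0,0,0,0,1],[-8,0,0,0,0,0,1],[-8,0,0,0,0,0,1]]]'

```text
time_s: 3.82
eef_pos: [0.6524, -0.0555, 0.123]
orientation: [[0.048, 0.999, 0.001], [0.999, -0.048, -0.0], [-0.0, 0.001, -1.0]]
contact_force: [0.3, -0.1, 0.6]
opening: -0.0005
finger_force: 0.0
```

Run:
```python
from plan import *
a=a0("red")
calls([pose("red",a-d,0) for d in(3,6,9,11,11)])
```

```text
[[-2.4, 0.8, 0.0, 0, 0, 3.0, 1], [-4.8, 1.5, 0.0, 0, 0, 6.0, 1], [-7.2, 2.1, 0.0, 0, 0, 9.0, 1], [-8.9, 2.4, 0.0, 0, 0, 11.0, 1], [-8.9, 2.4, 0.0, 0, 0, 11.0, 1]]
cmd [653.4, -64.36, 122.0, -13.8]
```

Emit:
apply_moves --targets '[[[-2.4,0.1,0,0,0,3,1],[-4.7,0.1,0,0,0,6,1],[-7.0,0.1,0,0,0,9,1],[-8.6,0.0,0,0,0,11,1],[-8.6,0.0,0,0,0,11,1]]]'

```text
time_s: 4.45
eef_pos: [0.6519, -0.0638, 0.1224]
orientation: [[0.238, 0.971, 0.001], [0.971, -0.238, 0.0], [0.0, 0.001, -1.0]]
contact_force: [2.4, 1.6, 0.8]
opening: -0.0001
finger_force: 0.6
```

Emit:
apply_moves --targets '[[[-1.6,1.0,0,0,0,2,1],[-3.2,2.0,0,0,0,4,1],[-3.2,2.0,0,0,0,4,1],[-3.2,2.0,0,0,0,4,1]]]'

```text
time_s: 4.95
eef_pos: [0.6525, -0.0675, 0.1219]
orientation: [[0.305, 0.952, -0.001], [0.952, -0.305, -0.0], [-0.0, -0.001, -1.0]]
contact_force: [-0.0, 1.0, 0.6]
opening: -0.0001
finger_force: 0.3
```

Emit:
apply_moves --targets '[[[-1.6,0.6,0,0,0,2,1],[-3.2,1.1,0,0,0,4,1],[-3.2,1.1,0,0,0,4,1],[-3.2,1.1,0,0,0,4,1]]]'

```text
time_s: 5.45
eef_pos: [0.6526, -0.0708, 0.1219]
orientation: [[0.371, 0.929, -0.001], [0.929, -0.371, -0.0], [-0.0, -0.0, -1.0]]
contact_force: [-0.1, 0.6, 0.2]
opening: 0.0
finger_force: 0.4
```

Emit:
apply_moves --targets '[[[-1.6,0.6,0,0,0,2,1],[-3.2,1.1,0,0,0,4,1],[-3.2,1.1,0,0,0,4,1],[-3.2,1.1,0,0,0,4,1]]]'

```text
time_s: 5.95
eef_pos: [0.6531, -0.072, 0.122]
orientation: [[0.436, 0.9, 0.001], [0.9, -0.436, 0.004], [0.004, -0.001, -1.0]]
contact_force: [1.9, 6.4, -1.3]
opening: 0.0003
finger_force: 3.4
```

Emit:
apply_moves --targets '[[[-0.8,0,0,0,0,0,1],[-1.6,0,0,0,0,0,1],[-2.4,0,0,0,0,0,1],[-2.4,0,0,0,0,0,1],[-2.4,0,0,0,0,0,1]]]'

```text
time_s: 6.58
eef_pos: [0.6527, -0.0727, 0.1221]
orientation: [[0.436, 0.9, 0.003], [0.9, -0.436, 0.006], [0.007, -0.0, -1.0]]
contact_force: [2.8, 9.6, -1.3]
opening: 0.0
finger_force: 5.2
```

Emit:
apply_moves --targets '[[[-0.8,0,0,0,0,0,1],[-1.6,0,0,0,0,0,1],[-2,0,0,0,0,0,1],[-2,0,0,0,0,0,1],[-2,0,0,0,0,0,1]]]'

```text
time_s: 7.2
eef_pos: [0.6523, -0.074, 0.1223]
orientation: [[0.436, 0.9, 0.004], [0.9, -0.436, 0.007], [0.008, 0.0, -1.0]]
contact_force: [3.9, 10.1, -1.0]
opening: -0.0003
finger_force: 5.9
```

Emit:
apply_moves --targets '[[[-0.8,0,0,0,0,0,1],[-1.6,0,0,0,0,0,1],[-2,0,0,0,0,0,1],[-2,0,0,0,0,0,1],[-2,0,0,0,0,0,1]]]'

```text
time_s: 7.82
eef_pos: [0.6518, -0.0754, 0.1223]
orientation: [[0.436, 0.9, 0.005], [0.9, -0.436, 0.008], [0.009, 0.001, -1.0]]
contact_force: [5.7, 11.9, -1.4]
opening: -0.0004
finger_force: 6.6
```

```bash
cat > f.py <<'E'
from rig import env; import numpy as np
s=env.observe(); R=np.array(s["orientation"]); f=np.array(s["contact_force"])
print("F tool xyz",(R.T@f).round(2),"eef",(np.array(s["eef_pos"])*1e3).round(2))
E
python3 f.py; python3 f.py
```

```text
F tool xyz [13.18 -0.1   1.51] eef [651.77 -75.35 122.29]
F tool xyz [13.18 -0.1   1.51] eef [651.77 -75.35 122.29]
```

Emit:
apply_moves --targets '[[[0,0,0,0,0,0,1],[0,0,0,0,0,0,1]]]'

```text
time_s: 8.07
eef_pos: [0.6518, -0.0754, 0.1223]
orientation: [[0.436, 0.9, 0.005], [0.9, -0.436, 0.008], [0.009, 0.001, -1.0]]
contact_force: [5.1, 11.9, -1.5]
opening: 0.0001
finger_force: 6.6
```

```bash
python3 f.py
```

```text
F tool xyz [12.96 -0.62  1.6 ] eef [651.76 -75.36 122.27]
```

```bash
cat >> plan.py <<'E'
def mv(*moves):
    c=load()
    for dx,dy,dz,rz in moves:
        R=math.radians(c[3]); x=np.array([-math.sin(R),math.cos(R)]); y=np.array([math.cos(R),math.sin(R)])
        c=[*(np.array(c[:2])+dx*x+dy*y),c[2]-dz,c[3]-rz]
    save(c); return c
E
python3 - <<'E'
from plan import *
save([651.02,-63.94,122,-13.8])
c=mv((-3.2,2,0,4),(-3.2,1.1,0,4),(-3.2,1.1,0,4),(-6.4,0,0,0)); print("red end",c)
json.dump({"red":c},open("ends.json","w"))
mv((16,0,-40,0)); print("(16 back, then up 40)")
a=a0("blue"); t=pose("blue",a,7,162)
calls(line(load(),t,5))
calls([pose("blue",a,7,z) for z in(140,122,122)]+[pose("blue",a,3)]*2)
calls([pose("blue",a,0)]+[pose("blue",a-d,0) for d in(3,6,9,9)])
E
```

```text
red end [np.float64(649.3155571515275), np.float64(-80.04947490520048), 122.0, -25.8]
(16 back, then up 40)
[[-24.2, -39.2, 0.0, 0, 0, -4.4, 1], [-48.3, -78.5, 0.0, 0, 0, -8.7, 1], [-72.5, -117.7, 0.0, 0, 0, -13.1, 1], [-96.6, -156.9, 0.0, 0, 0, -17.5, 1], [-120.8, -196.1, 0.0, 0, 0, -21.9, 1]]
cmd [427.15, -89.05, 162.0, -3.9]
[[0.1, -0.0, 22.0, 0, 0, 0.0, 1], [0.1, -0.0, 40.0, 0, 0, 0.0, 1], [0.1, -0.0, 40.0, 0, 0, 0.0, 1], [4.1, -0.0, 40.0, 0, 0, 0.0, 1], [4.1, -0.0, 40.0, 0, 0, 0.0, 1]]
cmd [427.43, -84.96, 122.0, -3.9]
[[3.0, -0.0, 0.0, 0, 0, 0.0, 1], [5.3, -0.8, 0.0, 0, 0, 3.0, 1], [7.8, -1.5, 0.0, 0, 0, 6.0, 1], [10.2, -2.1, 0.0, 0, 0, 9.0, 1], [10.2, -2.1, 0.0, 0, 0, 9.0, 1]]
cmd [426.03, -74.64, 122.0, -12.9]
```

Emit:
apply_moves --targets '[[[8,0,0,0,0,0,1],[16,0,0,0,0,0,1],[16,0,-20,0,0,0,1],[16,0,-40,0,0,0,1]]]'

```text
time_s: 8.57
eef_pos: [0.6571, -0.0661, 0.1639]
orientation: [[0.435, 0.9, 0.001], [0.9, -0.435, -0.001], [-0.0, 0.001, -1.0]]
contact_force: [-0.4, 0.3, 0.5]
opening: 0.0001
finger_force: 0.0
```

Emit:
apply_moves --targets '[[[-24.2,-39.2,0,0,0,-4.4,1],[-48.3,-78.5,0,0,0,-8.7,1],[-72.5,-117.7,0,0,0,-13.1,1],[-96.6,-156.9,0,0,0,-17.5,1],[-120.8,-196.1,0,0,0,-21.9,1]]]'

```text
time_s: 9.2
eef_pos: [0.4272, -0.09, 0.1642]
orientation: [[0.065, 0.998, 0.003], [0.998, -0.065, -0.002], [-0.002, 0.003, -1.0]]
contact_force: [-0.3, 0.5, 0.2]
opening: 0.0002
finger_force: 0.0
```

Emit:
apply_moves --targets '[[[0.1,0,22,0,0,0,1],[0.1,0,40,0,0,0,1],[0.1,0,40,0,0,0,1],[4.1,0,40,0,0,0,1],[4.1,0,40,0,0,0,1]]]'

```text
time_s: 9.82
eef_pos: [0.429, -0.0851, 0.1234]
orientation: [[0.067, 0.998, 0.002], [0.998, -0.067, -0.001], [-0.001, 0.002, -1.0]]
contact_force: [-0.5, -0.4, -0.1]
opening: 0.0001
finger_force: 0.0
```

Emit:
apply_moves --targets '[[[3,0,0,0,0,0,1],[5.3,-0.8,0,0,0,3,1],[7.8,-1.5,0,0,0,6,1],[10.2,-2.1,0,0,0,9,1],[10.2,-2.1,0,0,0,9,1]]]'

```text
time_s: 10.45
eef_pos: [0.4271, -0.0748, 0.1226]
orientation: [[0.221, 0.975, 0.001], [0.975, -0.221, -0.001], [-0.001, 0.001, -1.0]]
contact_force: [0.4, -1.6, 0.5]
opening: -0.0001
finger_force: 0.4
```

Emit:
apply_moves --targets '[[[1.6,-0.6,0,0,0,2,1],[3.2,-1.1,0,0,0,4,1],[3.2,-1.1,0,0,0,4,1],[3.2,-1.1,0,0,0,4,1]]]'

```text
time_s: 10.95
eef_pos: [0.4264, -0.0714, 0.1222]
orientation: [[0.289, 0.957, 0.0], [0.957, -0.289, -0.0], [-0.0, 0.0, -1.0]]
contact_force: [0.3, -1.7, 0.9]
opening: -0.0
finger_force: 0.5
```

Emit:
apply_moves --targets '[[[1.6,-0.6,0,0,0,2,1],[3.2,-1.1,0,0,0,4,1],[4.8,-1.5,0,0,0,6,1],[4.8,-1.5,0,0,0,6,1],[4.8,-1.5,0,0,0,6,1]]]'

```text
time_s: 11.58
eef_pos: [0.4261, -0.0663, 0.122]
orientation: [[0.388, 0.922, -0.0], [0.922, -0.388, 0.0], [0.0, -0.0, -1.0]]
contact_force: [0.2, -1.2, 0.4]
opening: -0.0002
finger_force: 0.4
```

Emit:
apply_moves --targets '[[[1.6,-0.6,0,0,0,2,1],[3.2,-1.1,0,0,0,4,1],[4.8,-1.5,0,0,0,6,1],[4.8,-1.5,0,0,0,6,1],[4.8,-1.5,0,0,0,6,1]]]'

```text
time_s: 12.2
eef_pos: [0.4266, -0.0613, 0.1221]
orientation: [[0.482, 0.876, -0.0], [0.876, -0.482, 0.0], [0.0, -0.0, -1.0]]
contact_force: [-0.3, -1.1, -0.1]
opening: 0.0004
finger_force: 0.4
```

Emit:
apply_moves --targets '[[[1.6,-0.6,0,0,0,2,1],[3.2,-1.1,0,0,0,4,1],[4.8,-1.5,0,0,0,6,1],[4.8,-1.5,0,0,0,6,1],[4.8,-1.5,0,0,0,6,1]]]'

```text
time_s: 12.82
eef_pos: [0.4264, -0.0587, 0.122]
orientation: [[0.569, 0.822, -0.004], [0.822, -0.569, -0.006], [-0.007, 0.0, -1.0]]
contact_force: [-3.8, -9.5, 2.1]
opening: -0.0002
finger_force: 5.0
```

Emit:
apply_moves --targets '[[[0.8,0,0,0,0,0,1],[1.6,0,0,0,0,0,1],[2.5,0,0,0,0,0,1],[2.5,0,0,0,0,0,1],[2.5,0,0,0,0,0,1]]]'

```text
time_s: 13.45
eef_pos: [0.4272, -0.0571, 0.1219]
orientation: [[0.569, 0.822, -0.005], [0.822, -0.569, -0.007], [-0.008, -0.001, -1.0]]
contact_force: [-5.1, -10.6, 3.2]
opening: 0.0002
finger_force: 6.1
```

```bash
python3 f.py
```

```text
F tool xyz [-11.66   1.83  -3.12] eef [427.17 -57.11 121.91]
```

Emit:
apply_moves --targets '[[[0.8,0,0,0,0,0,1],[1.6,0,0,0,0,0,1],[1.9,0,0,0,0,0,1],[1.9,0,0,0,0,0,1],[1.9,0,0,0,0,0,1]]]'

```text
time_s: 14.08
eef_pos: [0.4278, -0.0558, 0.1219]
orientation: [[0.569, 0.822, -0.007], [0.822, -0.569, -0.007], [-0.01, -0.001, -1.0]]
contact_force: [-7.9, -11.9, 3.4]
opening: -0.0001
finger_force: 6.9
```

```bash
python3 f.py
python3 - <<'E'
from plan import *
c=mv((3.2,-1.1,0,4),*[(4.8,-1.5,0,6)]*3,(4.4,0,0,0)); print("blue end",c)
e=json.load(open("ends.json")); e["blue"]=c; json.dump(e,open("ends.json","w"))
mv((-16,0,-40,0)); print("(-16 back, then up 40)")
a=a0("yellow"); t=pose("yellow",a,7,162); print(load(),t)
calls(line(load(),t,5))
calls([pose("yellow",a,7,z) for z in(140,122,122)]+[pose("yellow",a,3)]*2)
calls([pose("yellow",a,0)]+[pose("yellow",a-d,0) for d in(3,6,9,9)])
E
```

```text
F tool xyz [-14.28   0.28  -3.29] eef [427.83 -55.85 121.86]
blue end [np.float64(429.64063909171443), np.float64(-52.70957939033995), 122.0, -34.900000000000006]
(-16 back, then up 40)
[420.48630511658615, -65.8320094043203, 162.0, -34.900000000000006] [np.float64(498.2389896325533), np.float64(25.15508591954765), 162, -61.78610963425757]
[[23.8, 2.3, 0.0, 0, 0, 5.4, 1], [47.6, 4.7, 0.0, 0, 0, 10.8, 1], [71.5, 7.0, 0.0, 0, 0, 16.1, 1], [95.3, 9.4, 0.0, 0, 0, 21.5, 1], [119.1, 11.7, 0.0, 0, 0, 26.9, 1]]
cmd [498.22, 25.15, 162.0, -61.8]
[[0.0, 0.0, 22.0, 0, 0, -0.0, 1], [0.0, 0.0, 40.0, 0, 0, -0.0, 1], [0.0, 0.0, 40.0, 0, 0, -0.0, 1], [4.0, 0.0, 40.0, 0, 0, -0.0, 1], [4.0, 0.0, 40.0, 0, 0, -0.0, 1]]
cmd [501.75, 27.04, 122.0, -61.8]
[[3.0, 0.0, 0.0, 0, 0, -0.0, 1], [5.4, -0.8, 0.0, 0, 0, 3.0, 1], [7.8, -1.5, 0.0, 0, 0, 6.0, 1], [10.3, -2.1, 0.0, 0, 0, 9.0, 1], [10.3, -2.1, 0.0, 0, 0, 9.0, 1]]
cmd [509.83, 33.76, 122.0, -70.8]
```

Emit:
apply_moves --targets '[[[-8,0,0,0,0,0,1],[-16,0,0,0,0,0,1],[-16,0,-20,0,0,0,1],[-16,0,-40,0,0,0,1]]]'

```text
time_s: 14.58
eef_pos: [0.4204, -0.0655, 0.162]
orientation: [[0.572, 0.821, -0.001], [0.821, -0.572, 0.001], [0.0, -0.002, -1.0]]
contact_force: [0.3, 0.3, 0.3]
opening: 0.0003
finger_force: 0.0
```

Emit:
apply_moves --targets '[[[23.8,2.3,0,0,0,5.4,1],[47.6,4.7,0,0,0,10.8,1],[71.5,7,0,0,0,16.1,1],[95.3,9.4,0,0,0,21.5,1],[119.1,11.7,0,0,0,26.9,1]]]'

```text
time_s: 15.2
eef_pos: [0.4989, 0.0261, 0.1619]
orientation: [[0.882, 0.471, -0.0], [0.471, -0.882, 0.001], [0.0, -0.001, -1.0]]
contact_force: [0.3, -0.0, 0.5]
opening: -0.0001
finger_force: 0.0
```

Emit:
apply_moves --targets '[[[0,0,22,0,0,0,1],[0,0,40,0,0,0,1],[0,0,40,0,0,0,1],[4,0,40,0,0,0,1],[4,0,40,0,0,0,1]]]'

```text
time_s: 15.82
eef_pos: [0.5033, 0.027, 0.1231]
orientation: [[0.881, 0.473, 0.002], [0.473, -0.881, -0.0], [0.002, 0.001, -1.0]]
contact_force: [0.3, 0.0, -0.3]
opening: 0.0003
finger_force: 0.0
```

Emit:
apply_moves --targets '[[[3,0,0,0,0,0,1],[5.4,-0.8,0,0,0,3,1],[7.8,-1.5,0,0,0,6,1],[10.3,-2.1,0,0,0,9,1],[10.3,-2.1,0,0,0,9,1]]]'

```text
time_s: 16.45
eef_pos: [0.5106, 0.0338, 0.1225]
orientation: [[0.944, 0.33, 0.001], [0.33, -0.944, -0.0], [0.0, 0.0, -1.0]]
contact_force: [-0.3, -0.4, 0.7]
opening: 0.0
finger_force: 0.2
```

Emit:
apply_moves --targets '[[[1.6,-0.6,0,0,0,2,1],[3.2,-1.1,0,0,0,4,1],[3.2,-1.1,0,0,0,4,1],[3.2,-1.1,0,0,0,4,1]]]'

```text
time_s: 16.95
eef_pos: [0.513, 0.036, 0.1221]
orientation: [[0.965, 0.263, 0.0], [0.263, -0.965, 0.0], [0.0, -0.0, -1.0]]
contact_force: [0.7, -0.7, -0.3]
opening: -0.0001
finger_force: 0.3
```

Emit:
apply_moves --targets '[[[1.6,-0.6,0,0,0,2,1],[3.2,-1.1,0,0,0,4,1],[4.8,-1.5,0,0,0,6,1],[4.8,-1.5,0,0,0,6,1],[4.8,-1.5,0,0,0,6,1]]]'

```text
time_s: 17.58
eef_pos: [0.5173, 0.0387, 0.1221]
orientation: [[0.987, 0.161, 0.0], [0.161, -0.987, 0.0], [0.0, -0.0, -1.0]]
contact_force: [-0.6, -0.0, -0.2]
opening: 0.0
finger_force: 0.2
```

Emit:
apply_moves --targets '[[[1.6,-0.6,0,0,0,2,1],[3.2,-1.1,0,0,0,4,1],[4.8,-1.5,0,0,0,6,1],[4.8,-1.5,0,0,0,6,1],[4.8,-1.5,0,0,0,6,1]]]'

```text
time_s: 18.2
eef_pos: [0.5218, 0.041, 0.1221]
orientation: [[0.998, 0.057, 0.0], [0.057, -0.998, 0.0], [0.0, -0.0, -1.0]]
contact_force: [-0.1, -0.6, -0.2]
opening: 0.0001
finger_force: 0.3
```

Emit:
apply_moves --targets '[[[1.6,-0.6,0,0,0,2,1],[3.2,-1.1,0,0,0,4,1],[4.8,-1.5,0,0,0,6,1],[4.8,-1.5,0,0,0,6,1],[4.8,-1.5,0,0,0,6,1]]]'

```text
time_s: 18.82
eef_pos: [0.5266, 0.0427, 0.1221]
orientation: [[0.999, -0.048, 0.0], [-0.048, -0.999, 0.0], [0.0, -0.0, -1.0]]
contact_force: [-2.0, 0.7, 0.5]
opening: 0.0002
finger_force: 0.3
```

Emit:
apply_moves --targets '[[[1.6,-0.6,0,0,0,2,1],[3.2,-1.1,0,0,0,4,1],[3.2,-1.1,0,0,0,4,1],[3.2,-1.1,0,0,0,4,1]]]'

```text
time_s: 19.32
eef_pos: [0.5295, 0.0436, 0.122]
orientation: [[0.993, -0.118, -0.0], [-0.118, -0.993, -0.0], [-0.0, 0.0, -1.0]]
contact_force: [-1.3, 0.1, 1.6]
opening: 0.0002
finger_force: 1.0
```

Emit:
apply_moves --targets '[[[1.0,-0.4,0,0,0,1.2,1],[2,-0.7,0,0,0,2.5,1],[3,-0.8,0,0,0,3,1],[3,-0.8,0,0,0,3,1]]]'

```text
time_s: 19.82
eef_pos: [0.5304, 0.0444, 0.1217]
orientation: [[0.985, -0.17, -0.006], [-0.17, -0.985, 0.001], [-0.006, 0.0, -1.0]]
contact_force: [-7.4, -0.2, 5.1]
opening: -0.0
finger_force: 4.0
```

```bash
python3 f.py
```

```text
F tool xyz [-7.3   1.44 -5.04] eef [530.4   44.4  121.68]
```

Emit:
apply_moves --targets '[[[0.8,0,0,0,0,0,1],[1.6,0,0,0,0,0,1],[2.4,0,0,0,0,0,1],[2.8,0,0,0,0,0,1],[2.8,0,0,0,0,0,1]]]'

```text
time_s: 20.45
eef_pos: [0.5317, 0.0444, 0.1215]
orientation: [[0.985, -0.17, -0.01], [-0.17, -0.985, 0.001], [-0.01, 0.0, -1.0]]
contact_force: [-10.1, 0.6, 7.2]
opening: -0.0003
finger_force: 5.7
```

```bash
python3 f.py
```

```text
F tool xyz [-10.16   1.11  -7.07] eef [531.74  44.39 121.47]
```

Emit:
apply_moves --targets '[[[0.4,0,-1,0,0,0,1],[1,0,-2,0,0,0,1],[1.6,0,-2,0,0,0,1],[2.0,0,-2,0,0,0,1],[2.0,0,-2,0,0,0,1]]]'

```text
time_s: 21.08
eef_pos: [0.5322, 0.0441, 0.122]
orientation: [[0.985, -0.17, -0.013], [-0.17, -0.985, 0.002], [-0.013, 0.001, -1.0]]
contact_force: [-11.0, 0.9, 2.8]
opening: 0.0002
finger_force: 5.8
```

```bash
python3 f.py
```

```text
F tool xyz [-11.02   1.03  -2.64] eef [532.15  44.13 121.98]
```

Emit:
apply_moves --targets '[[[0.8,0,-0.3,0,0,0,1],[1.6,0,-0.7,0,0,0,1],[2.4,0,-1,0,0,0,1],[2.4,0,-1,0,0,0,1],[2.4,0,-1,0,0,0,1]]]'

```text
time_s: 21.7
eef_pos: [0.5333, 0.0439, 0.1221]
orientation: [[0.985, -0.17, -0.016], [-0.17, -0.985, 0.002], [-0.016, 0.001, -1.0]]
contact_force: [-12.5, 1.9, 2.4]
opening: 0.0003
finger_force: 6.3
```

```bash
python3 f.py
```

```text
F tool xyz [-12.65   0.2   -2.21] eef [533.35  43.94 122.14]
```

Emit:
apply_moves --targets '[[[0.4,0,0,0,0,0,1],[0.7,0,-0.2,0,0,0,1],[0.7,0,-0.2,0,0,0,1]]]'

```text
time_s: 22.08
eef_pos: [0.5337, 0.0439, 0.1222]
orientation: [[0.985, -0.17, -0.017], [-0.17, -0.985, 0.002], [-0.017, 0.001, -1.0]]
contact_force: [-12.9, 2.1, 2.0]
opening: 0.0
finger_force: 6.6
```

```bash
python3 f.py
python3 - <<'E'
from plan import *
c=mv((3.2,-1.1,0,4),*[(4.8,-1.5,0,6)]*3,(3.2,-1.1,0,4),(3,-.8,0,3),(7.9,0,-3.2,0)); print("yellow end",c)
e=json.load(open("ends.json")); e["yellow"]=c; json.dump(e,open("ends.json","w"))
mv((-16,0,-40,0)); print("(-16 back, then up 40)")
a=a0("green"); t=pose("green",a,7,162); print(load(),t)
calls(line(load(),t,5))
calls([pose("green",a,7,z) for z in(140,122,122)]+[pose("green",a,3)]*2)
calls([pose("green",a,0)]+[pose("green",a-d,0) for d in(3,6,9,9)])
E
```

```text
F tool xyz [-13.11   0.16  -1.76] eef [533.69  43.91 122.17]
yellow end [np.float64(540.0494570134763), np.float64(42.61001697056082), 125.2, -99.80000000000001]
(-16 back, then up 40)
[524.2829306377405, 45.333368957217345, 165.2, -99.80000000000001] [np.float64(575.4895898459439), np.float64(-170.43210463759777), 162, -71.8657634400464]
[[17.4, 40.8, 0.6, 0, 0, -5.6, 1], [34.9, 81.6, 1.3, 0, 0, -11.2, 1], [52.3, 122.3, 1.9, 0, 0, -16.8, 1], [69.7, 163.1, 2.6, 0, 0, -22.3, 1], [87.2, 203.9, 3.2, 0, 0, -27.9, 1]]
cmd [575.5, -170.43, 162.0, -71.9]
[[-0.0, -0.0, 22.0, 0, 0, -0.0, 1], [-0.0, -0.0, 40.0, 0, 0, -0.0, 1], [-0.0, -0.0, 40.0, 0, 0, -0.0, 1], [-4.0, -0.0, 40.0, 0, 0, -0.0, 1], [-4.0, -0.0, 40.0, 0, 0, -0.0, 1]]
cmd [571.7, -171.68, 122.0, -71.9]
[[-3.0, -0.0, 0.0, 0, 0, -0.0, 1], [-5.4, 0.8, 0.0, 0, 0, 3.0, 1], [-7.8, 1.5, 0.0, 0, 0, 6.0, 1], [-10.3, 2.1, 0.0, 0, 0, 9.0, 1], [-10.3, 2.1, 0.0, 0, 0, 9.0, 1]]
cmd [562.56, -176.87, 122.0, -80.9]
```

Emit:
apply_moves --targets '[[[-8,0,0,0,0,0,1],[-16,0,0,0,0,0,1],[-16,0,-20,0,0,0,1],[-16,0,-40,0,0,0,1]]]'

```text
time_s: 22.58
eef_pos: [0.5257, 0.0455, 0.1665]
orientation: [[0.985, -0.17, 0.003], [-0.17, -0.985, 0.0], [0.003, -0.001, -1.0]]
contact_force: [-0.2, -0.2, -0.9]
opening: -0.0001
finger_force: 0.0
```

Emit:
apply_moves --targets '[[[17.4,40.8,0.6,0,0,-5.6,1],[34.9,81.6,1.3,0,0,-11.2,1],[52.3,122.3,1.9,0,0,-16.8,1],[69.7,163.1,2.6,0,0,-22.3,1],[87.2,203.9,3.2,0,0,-27.9,1]]]'

```text
time_s: 23.2
eef_pos: [0.5777, -0.1723, 0.1633]
orientation: [[0.949, 0.314, 0.004], [0.314, -0.949, -0.001], [0.003, 0.003, -1.0]]
contact_force: [-0.1, -0.1, 0.5]
opening: -0.0001
finger_force: 0.0
```

Emit:
apply_moves --targets '[[[0,0,22,0,0,0,1],[0,0,40,0,0,0,1],[0,0,40,0,0,0,1],[-4,0,40,0,0,0,1],[-4,0,40,0,0,0,1]]]'

```text
time_s: 23.82
eef_pos: [0.5727, -0.1714, 0.1231]
orientation: [[0.95, 0.312, 0.002], [0.312, -0.95, -0.001], [0.001, 0.001, -1.0]]
contact_force: [0.9, 0.2, -0.2]
opening: 0.0002
finger_force: 0.0
```

Emit:
apply_moves --targets '[[[-3,0,0,0,0,0,1],[-5.4,0.8,0,0,0,3,1],[-7.8,1.5,0,0,0,6,1],[-10.3,2.1,0,0,0,9,1],[-10.3,2.1,0,0,0,9,1]]]'

```text
time_s: 24.45
eef_pos: [0.5637, -0.1769, 0.1228]
orientation: [[0.987, 0.159, 0.002], [0.159, -0.987, -0.0], [0.002, 0.001, -1.0]]
contact_force: [1.1, -0.5, 1.1]
opening: -0.0003
finger_force: 0.5
```

Emit:
apply_moves --targets '[[[-1.6,0.6,0,0,0,2,1],[-3.2,1.1,0,0,0,4,1],[-3.2,1.1,0,0,0,4,1],[-3.2,1.1,0,0,0,4,1]]]'

```text
time_s: 24.95
eef_pos: [0.5604, -0.1786, 0.1223]
orientation: [[0.996, 0.09, 0.0], [0.09, -0.996, -0.0], [0.0, 0.0, -1.0]]
contact_force: [2.4, 0.3, 1.0]
opening: 0.0003
finger_force: 0.7
```

Emit:
apply_moves --targets '[[[-1.6,0.6,0,0,0,2,1],[-3.2,1.1,0,0,0,4,1],[-3.2,1.1,0,0,0,4,1],[-3.2,1.1,0,0,0,4,1]]]'

```text
time_s: 25.45
eef_pos: [0.5569, -0.1798, 0.122]
orientation: [[1.0, 0.02, -0.0], [0.02, -1.0, 0.0], [-0.0, -0.0, -1.0]]
contact_force: [0.8, -0.7, 0.0]
opening: 0.0001
finger_force: 0.5
```

Emit:
apply_moves --targets '[[[-1.6,0.6,0,0,0,2,1],[-3.2,1.1,0,0,0,4,1],[-4.8,1.5,0,0,0,6,1],[-4.8,1.5,0,0,0,6,1],[-4.8,1.5,0,0,0,6,1]]]'

```text
time_s: 26.08
eef_pos: [0.552, -0.1813, 0.1219]
orientation: [[0.996, -0.085, -0.001], [-0.085, -0.996, 0.0], [-0.001, -0.0, -1.0]]
contact_force: [0.3, -1.1, -0.7]
opening: 0.0002
finger_force: 0.4
```

Emit:
apply_moves --targets '[[[-1.6,0.6,0,0,0,2,1],[-3.2,1.1,0,0,0,4,1],[-4.8,1.5,0,0,0,6,1],[-4.8,1.5,0,0,0,6,1],[-4.8,1.5,0,0,0,6,1]]]'

```text
time_s: 26.7
eef_pos: [0.5471, -0.1824, 0.122]
orientation: [[0.982, -0.188, -0.001], [-0.188, -0.982, 0.0], [-0.001, -0.0, -1.0]]
contact_force: [1.2, -0.3, -0.4]
opening: 0.0001
finger_force: 0.3
```

```bash
python3 f.py
```

```text
F tool xyz [1.27 0.05 0.44] eef [ 547.14 -182.39  122.01]
```

Emit:
apply_moves --targets '[[[-1.6,0.6,0,0,0,2,1],[-3.2,1.1,0,0,0,4,1],[-4.8,1.5,0,0,0,6,1],[-4.8,1.5,0,0,0,6,1],[-4.8,1.5,0,0,0,6,1]]]'

```text
time_s: 27.32
eef_pos: [0.5422, -0.183, 0.1221]
orientation: [[0.957, -0.29, -0.001], [-0.29, -0.957, 0.0], [-0.001, 0.0, -1.0]]
contact_force: [0.6, -0.3, 0.1]
opening: -0.0003
finger_force: 0.3
```

```bash
python3 f.py
```

```text
F tool xyz [ 0.69  0.09 -0.1 ] eef [ 542.22 -182.98  122.08]
```

Emit:
apply_moves --targets '[[[-1.6,0.6,0,0,0,2,1],[-3.2,1.1,0,0,0,4,1],[-4.8,1.5,0,0,0,6,1],[-4.8,1.5,0,0,0,6,1],[-4.8,1.5,0,0,0,6,1]]]'

```text
time_s: 27.95
eef_pos: [0.5379, -0.1832, 0.1222]
orientation: [[0.921, -0.388, 0.001], [-0.388, -0.921, -0.0], [0.001, -0.0, -1.0]]
contact_force: [3.2, -1.9, -1.5]
opening: 0.0001
finger_force: 1.8
```

```bash
python3 f.py
```

```text
F tool xyz [3.69 0.46 1.47] eef [ 537.87 -183.2   122.25]
```

Emit:
apply_moves --targets '[[[-1,0,0.4,0,0,0,1],[-2,0,0.8,0,0,0,1],[-3,0,1.2,0,0,0,1],[-4,0,1.5,0,0,0,1],[-4,0,1.5,0,0,0,1]]]'

```text
time_s: 28.58
eef_pos: [0.5371, -0.183, 0.1224]
orientation: [[0.921, -0.389, 0.009], [-0.389, -0.921, -0.004], [0.009, -0.0, -1.0]]
contact_force: [7.8, -3.3, -2.0]
opening: -0.0002
finger_force: 4.5
```

```bash
python3 f.py
```

```text
F tool xyz [8.42 0.03 2.11] eef [ 537.13 -182.98  122.41]
```

Emit:
apply_moves --targets '[[[-0.8,0,0.4,0,0,0,1],[-1.6,0,0.8,0,0,0,1],[-2.4,0,1.2,0,0,0,1],[-3.4,0,1.4,0,0,0,1],[-3.4,0,1.4,0,0,0,1]]]'

```text
time_s: 29.2
eef_pos: [0.5358, -0.1827, 0.1224]
orientation: [[0.921, -0.389, 0.013], [-0.389, -0.921, -0.006], [0.014, 0.0, -1.0]]
contact_force: [10.5, -4.2, -0.8]
opening: -0.0001
finger_force: 5.7
```

```bash
python3 f.py
```

```text
F tool xyz [11.33 -0.25  0.96] eef [ 535.85 -182.65  122.37]
```

Emit:
apply_moves --targets '[[[-0.8,0,0.2,0,0,0,1],[-1.6,0,0.5,0,0,0,1],[-2.5,0,0.8,0,0,0,1],[-2.5,0,0.8,0,0,0,1],[-2.5,0,0.8,0,0,0,1]]]'

```text
time_s: 29.82
eef_pos: [0.5345, -0.1823, 0.1223]
orientation: [[0.921, -0.389, 0.015], [-0.389, -0.921, -0.007], [0.017, 0.001, -1.0]]
contact_force: [11.4, -5.0, 0.0]
opening: 0.0
finger_force: 6.3
```

```bash
python3 f.py
python3 - <<'E'
from plan import *
c=mv(*[(-3.2,1.1,0,4)]*2,*[(-4.8,1.5,0,6)]*4,(-9.9,0,3.7,0)); print("green end",c)
e=json.load(open("ends.json")); e["green"]=c; json.dump(e,open("ends.json","w")); print(e)
E
```

```text
F tool xyz [12.45  0.15  0.19] eef [ 534.51 -182.29  122.29]
green end [np.float64(527.6630889997007), np.float64(-179.2738844635949), 118.3, -112.9]
{'red': [649.3155571515275, -80.04947490520048, 122.0, -25.8], 'blue': [429.64063909171443, -52.70957939033995, 122.0, -34.900000000000006], 'yellow': [540.0494570134763, 42.61001697056082, 125.2, -99.80000000000001], 'green': [np.float64(527.6630889997007), np.float64(-179.2738844635949), 118.3, -112.9]}
```

Emit:
apply_moves --targets '[[[-0.4,0,0.1,0,0,0,1],[-0.9,0,0.2,0,0,0,1],[-0.9,0,0.2,0,0,0,1]]]'

```text
time_s: 30.2
eef_pos: [0.534, -0.1821, 0.1223]
orientation: [[0.921, -0.389, 0.016], [-0.389, -0.921, -0.008], [0.018, 0.001, -1.0]]
contact_force: [12.8, -4.6, -0.4]
opening: -0.0002
finger_force: 6.6
```

```bash
python3 f.py
cat >> plan.py <<'E'
def off(c,dx,z=None):
    R=math.radians(c[3]); return [c[0]-dx*math.sin(R),c[1]+dx*math.cos(R),c[2] if z is None else z,c[3]]
E
python3 - <<'E'
from plan import *
c=mv((-.9,0,.2,0)); e=json.load(open("ends.json")); e["green"]=c; json.dump(e,open("ends.json","w"))
mv((16,0,-44,0)); print("16 back, 44 up")
r=e["red"]; print(load())
calls(line(load(),off(r,13,162),9)+[off(r,13,162)])
calls([off(r,13,z) for z in(142,122,122)]+[off(r,7)]*2)
calls([off(r,d) for d in(5,3,1.5,0,0)])
E
```

```text
F tool xyz [13.53 -0.73  0.6 ] eef [ 534.03 -182.15  122.3 ]
16 back, 44 up
[541.5729886237431, -185.14965611071202, 162.1, -112.9]
[[6.6, -16.9, 0.0, 0, 0, -9.7, 1], [13.1, -33.7, 0.0, 0, 0, -19.4, 1], [19.7, -50.6, 0.0, 0, 0, -29.0, 1], [26.2, -67.4, 0.0, 0, 0, -38.7, 1], [32.8, -84.3, 0.1, 0, 0, -48.4, 1]]
[[16.9, -6.3, -0.0, 0, 0, -9.7, 1], [33.9, -12.6, -0.0, 0, 0, -19.3, 1], [50.9, -18.9, -0.0, 0, 0, -29.0, 1], [67.8, -25.2, 0.0, 0, 0, -38.7, 1], [67.8, -25.2, 0.0, 0, 0, -38.7, 1]]
cmd [654.94, -68.32, 162.0, -25.8]
[[-0.0, 0.0, 20.0, 0, 0, 0.0, 1], [-0.0, 0.0, 40.0, 0, 0, 0.0, 1], [-0.0, 0.0, 40.0, 0, 0, 0.0, 1], [-6.0, 0.0, 40.0, 0, 0, 0.0, 1], [-6.0, 0.0, 40.0, 0, 0, 0.0, 1]]
cmd [652.33, -73.73, 122.0, -25.8]
[[-2.0, 0.0, 0.0, 0, 0, 0.0, 1], [-4.0, 0.0, 0.0, 0, 0, 0.0, 1], [-5.5, 0.0, 0.0, 0, 0, 0.0, 1], [-7.0, 0.0, 0.0, 0, 0, 0.0, 1], [-7.0, 0.0, 0.0, 0, 0, 0.0, 1]]
cmd [649.28, -80.03, 122.0, -25.8]
```

Emit:
apply_moves --targets '[[[8,0,0,0,0,0,1],[16,0,0,0,0,0,1],[16,0,-22,0,0,0,1],[16,0,-44,0,0,0,1]]]'

```text
time_s: 30.7
eef_pos: [0.5404, -0.1842, 0.1609]
orientation: [[0.922, -0.388, -0.005], [-0.388, -0.922, 0.003], [-0.006, -0.0, -1.0]]
contact_force: [0.1, -0.1, 0.6]
opening: -0.0001
finger_force: 0.0
```

Emit:
apply_moves --targets '[[[6.6,-16.9,0,0,0,-9.7,1],[13.1,-33.7,0,0,0,-19.4,1],[19.7,-50.6,0,0,0,-29,1],[26.2,-67.4,0,0,0,-38.7,1],[32.8,-84.3,0.1,0,0,-48.4,1]]]'

```text
time_s: 31.32
eef_pos: [0.6039, -0.1191, 0.1606]
orientation: [[0.9, 0.436, -0.005], [0.436, -0.9, 0.001], [-0.004, -0.003, -1.0]]
contact_force: [0.5, 0.6, 0.3]
opening: 0.0001
finger_force: 0.0
```

Emit:
apply_moves --targets '[[[16.9,-6.3,0,0,0,-9.7,1],[33.9,-12.6,0,0,0,-19.3,1],[50.9,-18.9,0,0,0,-29,1],[67.8,-25.2,0,0,0,-38.7,1],[67.8,-25.2,0,0,0,-38.7,1]]]'

```text
time_s: 31.95
eef_pos: [0.6546, -0.0671, 0.1607]
orientation: [[0.435, 0.901, -0.004], [0.901, -0.435, 0.001], [-0.001, -0.004, -1.0]]
contact_force: [-0.7, -1.2, -0.0]
opening: -0.0003
finger_force: 0.0
```

Emit:
apply_moves --targets '[[[0,0,20,0,0,0,1],[0,0,40,0,0,0,1],[0,0,40,0,0,0,1],[-6,0,40,0,0,0,1],[-6,0,40,0,0,0,1]]]'

```text
time_s: 32.58
eef_pos: [0.653, -0.074, 0.1226]
orientation: [[0.435, 0.9, 0.001], [0.9, -0.435, 0.0], [0.0, 0.001, -1.0]]
contact_force: [0.2, 0.5, -0.2]
opening: 0.0004
finger_force: 0.1
```

Emit:
apply_moves --targets '[[[-2,0,0,0,0,0,1],[-4,0,0,0,0,0,1],[-5.5,0,0,0,0,0,1],[-7,0,0,0,0,0,1],[-7,0,0,0,0,0,1]]]'

```text
time_s: 33.2
eef_pos: [0.6523, -0.0757, 0.1232]
orientation: [[0.435, 0.9, 0.006], [0.9, -0.435, 0.007], [0.009, 0.003, -1.0]]
contact_force: [5.3, 11.2, -2.0]
opening: -0.0001
finger_force: 6.2
```

```bash
python3 f.py
```

```text
F tool xyz [12.35 -0.13  2.07] eef [652.26 -75.7  123.17]
```

Emit:
apply_moves --targets '[[[-1,0,0.3,0,0,0,1],[-2,0,0.6,0,0,0,1],[-3,0,0.9,0,0,0,1],[-4.5,0,1,0,0,0,1],[-4.5,0,1,0,0,0,1]]]'

```text
time_s: 33.83
eef_pos: [0.6513, -0.0786, 0.1229]
orientation: [[0.435, 0.9, 0.009], [0.9, -0.435, 0.009], [0.012, 0.004, -1.0]]
contact_force: [6.7, 14.4, -0.9]
opening: -0.0002
finger_force: 7.7
```

```bash
python3 f.py
```

```text
F tool xyz [15.85 -0.26  1.05] eef [651.26 -78.6  122.94]
```

Emit:
apply_moves --targets '[[[-1,0,0.2,0,0,0,1],[-2,0,0.4,0,0,0,1],[-3.2,0,0.5,0,0,0,1],[-3.2,0,0.5,0,0,0,1],[-3.2,0,0.5,0,0,0,1]]]'

```text
time_s: 34.45
eef_pos: [0.6504, -0.0807, 0.1229]
orientation: [[0.435, 0.9, 0.01], [0.9, -0.435, 0.01], [0.013, 0.004, -1.0]]
contact_force: [6.7, 15.3, 0.9]
opening: -0.0003
finger_force: 8.8
```

```bash
python3 f.py
```

```text
F tool xyz [16.71 -0.63 -0.68] eef [650.43 -80.69 122.86]
```

Emit:
apply_moves --targets '[[[-0.6,0,0,0,0,0,1],[-1.2,0,0,0,0,0,1],[-1.2,0,0,0,0,0,1]]]'

```text
time_s: 34.83
eef_pos: [0.6501, -0.0814, 0.1229]
orientation: [[0.435, 0.9, 0.01], [0.9, -0.435, 0.011], [0.014, 0.005, -1.0]]
contact_force: [7.5, 16.8, 0.4]
opening: 0.0
finger_force: 9.3
```

```bash
python3 f.py
python3 - <<'E'
from plan import *
mv((-8.9,0,1.5,0),(16,0,-42,0)); print("16 back, 42 up")
e=json.load(open("ends.json")); r=e["blue"]; print(load())
calls(line(load(),off(r,-13,162),5))
calls([off(r,-13,z) for z in(142,122,122)]+[off(r,-7)]*2)
calls([off(r,-d) for d in(5,3,1.5,0,0)])
E
```

```text
F tool xyz [18.34 -0.58 -0.09] eef [650.11 -81.36 122.88]
16 back, 42 up
[652.3695580761729, -73.63507120817452, 162.5, -25.799999999999997]
[[-18.2, -42.3, 0.1, 0, 0, 1.8, 1], [-36.4, -84.7, 0.2, 0, 0, 3.6, 1], [-54.6, -127.0, 0.3, 0, 0, 5.5, 1], [-72.7, -169.4, 0.4, 0, 0, 7.3, 1], [-90.9, -211.7, 0.5, 0, 0, 9.1, 1]]
cmd [422.21, -63.34, 162.0, -34.9]
[[-0.0, 0.0, 20.0, 0, 0, 0.0, 1], [-0.0, 0.0, 40.0, 0, 0, 0.0, 1], [-0.0, 0.0, 40.0, 0, 0, 0.0, 1], [6.0, 0.0, 40.0, 0, 0, 0.0, 1], [6.0, 0.0, 40.0, 0, 0, 0.0, 1]]
cmd [425.64, -58.41, 122.0, -34.9]
[[2.0, 0.0, 0.0, 0, 0, 0.0, 1], [4.0, 0.0, 0.0, 0, 0, 0.0, 1], [5.5, 0.0, 0.0, 0, 0, 0.0, 1], [7.0, 0.0, 0.0, 0, 0, 0.0, 1], [7.0, 0.0, 0.0, 0, 0, 0.0, 1]]
cmd [429.65, -52.67, 122.0, -34.9]
```

Emit:
apply_moves --targets '[[[8,0,0,0,0,0,1],[16,0,0,0,0,0,1],[16,0,-21,0,0,0,1],[16,0,-42,0,0,0,1]]]'

```text
time_s: 35.33
eef_pos: [0.653, -0.0742, 0.1644]
orientation: [[0.435, 0.9, 0.0], [0.9, -0.435, -0.001], [-0.001, 0.001, -1.0]]
contact_force: [0.0, -0.4, 0.1]
opening: -0.0
finger_force: 0.0
```

Emit:
apply_moves --targets '[[[-18.2,-42.3,0.1,0,0,1.8,1],[-36.4,-84.7,0.2,0,0,3.6,1],[-54.6,-127,0.3,0,0,5.5,1],[-72.7,-169.4,0.4,0,0,7.3,1],[-90.9,-211.7,0.5,0,0,9.1,1]]]'

```text
time_s: 35.95
eef_pos: [0.4222, -0.0642, 0.164]
orientation: [[0.573, 0.82, 0.003], [0.82, -0.573, -0.002], [0.0, 0.003, -1.0]]
contact_force: [0.6, -0.3, 1.4]
opening: -0.0005
finger_force: 0.0
```

Emit:
apply_moves --targets '[[[0,0,20,0,0,0,1],[0,0,40,0,0,0,1],[0,0,40,0,0,0,1],[6,0,40,0,0,0,1],[6,0,40,0,0,0,1]]]'

```text
time_s: 36.58
eef_pos: [0.4276, -0.0586, 0.1235]
orientation: [[0.571, 0.821, 0.003], [0.821, -0.571, -0.001], [0.001, 0.003, -1.0]]
contact_force: [-0.0, -0.5, -0.3]
opening: -0.0
finger_force: 0.0
```

Emit:
apply_moves --targets '[[[2,0,0,0,0,0,1],[4,0,0,0,0,0,1],[5.5,0,-0.5,0,0,0,1],[7,0,-1,0,0,0,1],[7,0,-1,0,0,0,1]]]'

```text
time_s: 37.2
eef_pos: [0.4286, -0.0559, 0.123]
orientation: [[0.569, 0.822, -0.005], [0.822, -0.569, -0.008], [-0.009, 0.001, -1.0]]
contact_force: [-6.6, -12.7, 1.6]
opening: 0.0002
finger_force: 6.7
```

```bash
python3 f.py
```

```text
F tool xyz [-14.18   1.77  -1.5 ] eef [428.58 -55.86 123.03]
```

Emit:
apply_moves --targets '[[[1,0,-0.2,0,0,0,1],[2,0,-0.4,0,0,0,1],[3,0,-0.6,0,0,0,1],[4,0,-0.7,0,0,0,1],[4,0,-0.7,0,0,0,1]]]'

```text
time_s: 37.83
eef_pos: [0.4301, -0.0534, 0.1232]
orientation: [[0.569, 0.823, -0.007], [0.823, -0.569, -0.01], [-0.012, -0.0, -1.0]]
contact_force: [-6.4, -15.2, 0.5]
opening: 0.0003
finger_force: 8.2
```

```bash
python3 f.py
```

```text
F tool xyz [-16.17   3.36  -0.27] eef [430.05 -53.4  123.15]
```

Emit:
apply_moves --targets '[[[0.8,0.3,0,0,0,0,1],[1.6,0.7,0,0,0,0,1],[2.4,1,-0.2,0,0,0,1],[2.4,1,-0.2,0,0,0,1],[2.4,1,-0.2,0,0,0,1]]]'

```text
time_s: 38.45
eef_pos: [0.4311, -0.052, 0.1231]
orientation: [[0.568, 0.823, -0.01], [0.823, -0.568, -0.01], [-0.014, -0.003, -1.0]]
contact_force: [-9.1, -16.4, 1.6]
opening: 0.0002
finger_force: 9.1
```

```bash
python3 f.py
```

```text
F tool xyz [-18.71   1.88  -1.32] eef [431.08 -52.   123.1 ]
```

Run:
```python
from plan import *
mv((6.4,1,-1.9,0),(-16,0,-38,0)); print("-16 back, 38 up")
e=json.load(open("ends.json")); r=e["yellow"]; print(load())
calls(line(load(),off(r,-15,162),7)+[off(r,-15,162),off(r,-15,142),off(r,-15,123)])
calls([off(r,-15,123),off(r,-11,123),off(r,-8,123),off(r,-8,123)])
calls([off(r,-6,123),off(r,-4.5,124)]+[off(r,-3),off(r,-1.5),off(r,-1.5)])
```

```text
-16 back, 38 up
[424.9750150829725, -61.1192532869869, 161.9, -34.9]
[[20.7, 3.1, -0.0, 0, 0, 9.3, 1], [41.3, 6.1, -0.0, 0, 0, 18.5, 1], [62.0, 9.2, -0.0, 0, 0, 27.8, 1], [82.6, 12.3, -0.1, 0, 0, 37.1, 1], [103.3, 15.3, -0.1, 0, 0, 46.4, 1]]
[[16.4, -12.8, 0.0, 0, 0, 9.2, 1], [32.9, -25.6, 0.0, 0, 0, 18.5, 1], [32.9, -25.6, 0.0, 0, 0, 18.5, 1], [32.9, -25.6, 20.0, 0, 0, 18.5, 1], [32.9, -25.6, 39.0, 0, 0, 18.5, 1]]
cmd [525.28, 45.13, 123.0, -99.8]
[[-0.0, -0.0, 0.0, 0, 0, 0.0, 1], [4.0, -0.0, 0.0, 0, 0, 0.0, 1], [7.0, -0.0, 0.0, 0, 0, 0.0, 1], [7.0, -0.0, 0.0, 0, 0, 0.0, 1]]
cmd [532.17, 43.94, 123.0, -99.8]
[[2.0, -0.0, 0.0, 0, 0, 0.0, 1], [3.5, -0.0, -1.0, 0, 0, 0.0, 1], [5.0, -0.0, -2.2, 0, 0, 0.0, 1], [6.5, -0.0, -2.2, 0, 0, 0.0, 1], [6.5, -0.0, -2.2, 0, 0, 0.0, 1]]
cmd [538.58, 42.83, 125.2, -99.8]
```

Emit:
apply_moves --targets '[[[-8,0,0,0,0,0,1],[-16,0,0,0,0,0,1],[-16,0,-19,0,0,0,1],[-16,0,-38,0,0,0,1]]]'

```text
time_s: 38.95
eef_pos: [0.4254, -0.0609, 0.1624]
orientation: [[0.572, 0.82, 0.0], [0.82, -0.572, 0.001], [0.001, -0.001, -1.0]]
contact_force: [-0.2, 0.0, -0.2]
opening: 0.0001
finger_force: 0.0
```

Emit:
apply_moves --targets '[[[20.7,3.1,0,0,0,9.3,1],[41.3,6.1,0,0,0,18.5,1],[62,9.2,0,0,0,27.8,1],[82.6,12.3,-0.1,0,0,37.1,1],[103.3,15.3,-0.1,0,0,46.4,1]]]'

```text
time_s: 39.58
eef_pos: [0.4977, 0.0158, 0.1623]
orientation: [[0.989, 0.147, 0.001], [0.147, -0.989, 0.001], [0.001, -0.001, -1.0]]
contact_force: [0.0, -0.2, -1.2]
opening: -0.0003
finger_force: 0.0
```

Emit:
apply_moves --targets '[[[16.4,-12.8,0,0,0,9.2,1],[32.9,-25.6,0,0,0,18.5,1],[32.9,-25.6,0,0,0,18.5,1],[32.9,-25.6,20,0,0,18.5,1],[32.9,-25.6,39,0,0,18.5,1]]]'

```text
time_s: 40.2
eef_pos: [0.5254, 0.0449, 0.1229]
orientation: [[0.986, -0.167, 0.0], [-0.167, -0.986, 0.0], [0.0, -0.0, -1.0]]
contact_force: [0.8, -0.1, -0.4]
opening: 0.0001
finger_force: 0.0
```

Emit:
apply_moves --targets '[[[0,0,0,0,0,0,1],[4,0,0,0,0,0,1],[7,0,0,0,0,0,1],[7,0,0,0,0,0,1]]]'

```text
time_s: 40.7
eef_pos: [0.5324, 0.0441, 0.1238]
orientation: [[0.986, -0.169, -0.001], [-0.169, -0.986, 0.0], [-0.001, -0.0, -1.0]]
contact_force: [-4.1, 1.0, 2.2]
opening: 0.0002
finger_force: 1.9
```

Emit:
apply_moves --targets '[[[2,0,0,0,0,0,1],[3.5,0,-1,0,0,0,1],[5,0,-2.2,0,0,0,1],[6.5,0,-2.2,0,0,0,1],[6.5,0,-2.2,0,0,0,1]]]'

```text
time_s: 41.32
eef_pos: [0.5338, 0.044, 0.1237]
orientation: [[0.986, -0.169, -0.013], [-0.169, -0.986, 0.002], [-0.014, 0.0, -1.0]]
contact_force: [-12.4, 3.2, 5.7]
opening: 0.0004
finger_force: 6.3
```

```bash
python3 f.py
```

```text
F tool xyz [-12.81  -1.03  -5.55] eef [533.78  44.02 123.7 ]
```

Emit:
apply_moves --targets '[[[1,0,-1,0,0,0,1],[2,0,-2,0,0,0,1],[3,0,-3,0,0,0,1],[4,0,-3.5,0,0,0,1],[4,0,-3.5,0,0,0,1]]]'

```text
time_s: 41.95
eef_pos: [0.5346, 0.0435, 0.1245]
orientation: [[0.985, -0.169, -0.02], [-0.169, -0.986, 0.002], [-0.021, 0.001, -1.0]]
contact_force: [-12.7, 3.4, -1.4]
opening: 0.0001
finger_force: 6.8
```

```bash
python3 f.py
```

```text
F tool xyz [-13.01  -1.19   1.69] eef [534.63  43.54 124.48]
```

Emit:
apply_moves --targets '[[[1,0,0,0,0,0,1],[2,0,-0.2,0,0,0,1],[3,0,-0.5,0,0,0,1],[4,0,-0.8,0,0,0,1],[4,0,-0.8,0,0,0,1]]]'

```text
time_s: 42.58
eef_pos: [0.5371, 0.0432, 0.1245]
orientation: [[0.985, -0.169, -0.024], [-0.169, -0.986, 0.003], [-0.024, 0.001, -1.0]]
contact_force: [-14.4, 3.6, -0.4]
opening: -0.0001
finger_force: 7.9
```

```bash
python3 f.py
```

```text
F tool xyz [-14.82  -1.09   0.77] eef [537.1   43.18 124.49]
```

Emit:
apply_moves --targets '[[[1,0,0,0,0,0,1],[2,0,-0.2,0,0,0,1],[3,0,-0.5,0,0,0,1],[3,0,-0.5,0,0,0,1],[3,0,-0.5,0,0,0,1]]]'

```text
time_s: 43.2
eef_pos: [0.539, 0.0429, 0.1245]
orientation: [[0.985, -0.169, -0.027], [-0.169, -0.986, 0.003], [-0.027, 0.001, -1.0]]
contact_force: [-17.0, 3.6, -1.2]
opening: -0.0004
finger_force: 8.8
```

```bash
python3 f.py
```

```text
F tool xyz [-17.34  -0.65   1.7 ] eef [538.97  42.88 124.5 ]
```

Emit:
apply_moves --targets '[[[0.5,0,0,0,0,0,1],[0.9,0,0,0,0,0,1],[0.9,0,0,0,0,0,1]]]'

```text
time_s: 43.58
eef_pos: [0.5395, 0.0428, 0.1244]
orientation: [[0.985, -0.169, -0.028], [-0.169, -0.986, 0.003], [-0.028, 0.001, -1.0]]
contact_force: [-17.4, 4.5, -0.1]
opening: -0.0
finger_force: 9.1
```

```bash
python3 f.py
python3 - <<'E'
from plan import *
mv((11.9,0,-4.8,0),(-18,0,-34,0)); print("-18 back, 34 up")
e=json.load(open("ends.json")); r=e["green"]; print(load(),r)
calls(line(load(),off(r,18,162),5)+[off(r,18,162),off(r,18,142),off(r,18,122),off(r,18,122)])
calls([off(r,14,121),off(r,10,121),off(r,10,121)])
calls([off(r,8,121),off(r,6,120)]+[off(r,4,119),off(r,2),off(r,2)])
E
```

```text
F tool xyz [-17.85  -1.49   0.55] eef [539.54  42.8  124.44]
-18 back, 34 up
[532.5671978372176, 43.870977821664546, 164.0, -99.8] [526.8340221346915, -178.92367290846872, 118.1, -112.9]
[[10.0, 44.9, 0.4, 0, 0, 2.6, 1], [19.9, 89.8, 0.8, 0, 0, 5.2, 1], [29.9, 134.8, 1.2, 0, 0, 7.9, 1], [39.8, 179.7, 1.6, 0, 0, 10.5, 1], [49.8, 224.6, 2.0, 0, 0, 13.1, 1]]
[[0.0, -0.0, 0.0, 0, 0, 0.0, 1], [0.0, -0.0, 20.0, 0, 0, 0.0, 1], [0.0, -0.0, 40.0, 0, 0, 0.0, 1], [0.0, -0.0, 40.0, 0, 0, 0.0, 1]]
cmd [543.41, -185.93, 122.0, -112.9]
[[-4.0, -0.0, 1.0, 0, 0, 0.0, 1], [-8.0, -0.0, 1.0, 0, 0, 0.0, 1], [-8.0, -0.0, 1.0, 0, 0, 0.0, 1]]
cmd [536.04, -182.82, 121.0, -112.9]
[[-2.0, -0.0, 0.0, 0, 0, 0.0, 1], [-4.0, -0.0, 1.0, 0, 0, 0.0, 1], [-6.0, -0.0, 2.0, 0, 0, 0.0, 1], [-8.0, -0.0, 2.9, 0, 0, 0.0, 1], [-8.0, -0.0, 2.9, 0, 0, 0.0, 1]]
cmd [528.67, -179.7, 118.1, -112.9]
```

Emit:
apply_moves --targets '[[[-9,0,0,0,0,0,1],[-18,0,0,0,0,0,1],[-18,0,0,0,0,0,1],[-18,0,-17,0,0,0,1],[-18,0,-34,0,0,0,1]]]'

```text
time_s: 44.2
eef_pos: [0.5343, 0.0437, 0.1663]
orientation: [[0.986, -0.17, 0.003], [-0.17, -0.986, -0.0], [0.003, -0.0, -1.0]]
contact_force: [-0.2, -0.8, -0.0]
opening: -0.0001
finger_force: 0.0
```

Emit:
apply_moves --targets '[[[10,44.9,0.4,0,0,2.6,1],[19.9,89.8,0.8,0,0,5.2,1],[29.9,134.8,1.2,0,0,7.9,1],[39.8,179.7,1.6,0,0,10.5,1],[49.8,224.6,2,0,0,13.1,1]]]'

```text
time_s: 44.82
eef_pos: [0.5452, -0.1881, 0.1644]
orientation: [[0.921, -0.39, 0.003], [-0.39, -0.921, -0.002], [0.004, 0.0, -1.0]]
contact_force: [-0.2, -0.4, 0.2]
opening: -0.0
finger_force: 0.0
```

Emit:
apply_moves --targets '[[[0,0,0,0,0,0,1],[0,0,20,0,0,0,1],[0,0,40,0,0,0,1],[0,0,40,0,0,0,1]]]'

```text
time_s: 45.32
eef_pos: [0.5415, -0.1834, 0.1184]
orientation: [[0.922, -0.387, -0.007], [-0.387, -0.922, 0.003], [-0.007, -0.0, -1.0]]
contact_force: [0.7, -1.0, -0.3]
opening: 0.0001
finger_force: 0.0
```

Emit:
apply_moves --targets '[[[-4,0,1,0,0,0,1],[-8,0,1,0,0,0,1],[-8,0,1,0,0,0,1]]]'

```text
time_s: 45.7
eef_pos: [0.5367, -0.1826, 0.1217]
orientation: [[0.922, -0.388, 0.001], [-0.388, -0.922, -0.0], [0.001, 0.0, -1.0]]
contact_force: [0.3, -0.1, 0.2]
opening: 0.0002
finger_force: 0.0
```

Emit:
apply_moves --targets '[[[-2,0,0,0,0,0,1],[-4,0,1,0,0,0,1],[-6,0,2,0,0,0,1],[-8,0,2.9,0,0,0,1],[-8,0,2.9,0,0,0,1]]]'

```text
time_s: 46.32
eef_pos: [0.5346, -0.1821, 0.1217]
orientation: [[0.921, -0.389, 0.013], [-0.389, -0.921, -0.006], [0.015, 0.0, -1.0]]
contact_force: [8.6, -3.8, 1.2]
opening: 0.0003
finger_force: 4.5
```

```bash
python3 f.py
```

```text
F tool xyz [ 9.38  0.15 -1.04] eef [ 534.6  -182.14  121.73]
```

Emit:
apply_moves --targets '[[[-1,0,0.1,0,0,0,1],[-2,0,0.3,0,0,0,1],[-3,0,0.5,0,0,0,1],[-4.5,0,0.8,0,0,0,1],[-4.5,0,0.8,0,0,0,1]]]'

```text
time_s: 46.95
eef_pos: [0.533, -0.1815, 0.122]
orientation: [[0.921, -0.389, 0.02], [-0.389, -0.921, -0.009], [0.022, 0.0, -1.0]]
contact_force: [13.2, -5.7, -0.8]
opening: -0.0
finger_force: 6.9
```

```bash
python3 f.py
```

```text
F tool xyz [14.39  0.11  1.1 ] eef [ 532.98 -181.5   121.99]
```

Emit:
apply_moves --targets '[[[-1,0,0.2,0,0,0,1],[-2,0,0.4,0,0,0,1],[-3,0,0.7,0,0,0,1],[-4,0,1,0,0,0,1],[-4,0,1,0,0,0,1]]]'

```text
time_s: 47.58
eef_pos: [0.5308, -0.1807, 0.1219]
orientation: [[0.921, -0.389, 0.023], [-0.389, -0.921, -0.01], [0.026, 0.0, -1.0]]
contact_force: [16.0, -5.7, 1.4]
opening: 0.0002
finger_force: 8.0
```

```bash
python3 f.py
```

```text
F tool xyz [16.98 -0.95 -0.96] eef [ 530.82 -180.73  121.91]
```

Emit:
apply_moves --targets '[[[-0.8,0,0.1,0,0,0,1],[-1.6,0,0.2,0,0,0,1],[-2.3,0,0.3,0,0,0,1],[-2.3,0,0.3,0,0,0,1],[-2.3,0,0.3,0,0,0,1]]]'

```text
time_s: 48.2
eef_pos: [0.5295, -0.1802, 0.122]
orientation: [[0.921, -0.389, 0.025], [-0.389, -0.921, -0.011], [0.028, 0.0, -1.0]]
contact_force: [16.6, -6.9, 0.6]
opening: -0.0002
finger_force: 8.7
```

```bash
python3 f.py
```

```text
F tool xyz [18.01 -0.11 -0.06] eef [ 529.52 -180.21  121.97]
```

Emit:
apply_moves --targets '[[[-0.6,0,0,0,0,0,1],[-0.6,0,0,0,0,0,1]]]'

```text
time_s: 48.45
eef_pos: [0.5291, -0.18, 0.122]
orientation: [[0.921, -0.389, 0.026], [-0.389, -0.921, -0.011], [0.028, 0.0, -1.0]]
contact_force: [16.6, -5.6, 0.6]
opening: 0.0002
finger_force: 8.9
```

```bash
python3 f.py
```

```text
F tool xyz [17.47 -1.3  -0.07] eef [ 529.14 -180.01  122.  ]
```

Emit:
apply_moves --targets '[[[9,0,0,0,0,0,1],[20,0,0,0,0,0,1],[20,0,0,0,0,0,1],[20,0,-30,0,0,0,1],[20,0,-80,0,0,0,1]]]'

```text
time_s: 49.08
eef_pos: [0.5339, -0.1814, 0.1928]
orientation: [[0.921, -0.388, -0.009], [-0.388, -0.921, 0.004], [-0.01, -0.0, -1.0]]
contact_force: [1.5, -0.6, -0.4]
opening: -0.0001
finger_force: 0.0
```

Emit:
apply_moves --targets '[[[0,40,-40,0,0,0,1],[0,90,-60,0,0,0,1],[0,140,-60,0,0,0,1],[0,140,-60,0,0,0,1],[0,140,-60,0,0,0,1]]]'

```text
time_s: 49.7
eef_pos: [0.482, -0.3109, 0.2547]
orientation: [[0.921, -0.389, -0.002], [-0.389, -0.921, 0.003], [-0.003, -0.002, -1.0]]
contact_force: [0.3, -0.5, 0.2]
opening: -0.0
finger_force: 0.0
```

```bash
python3 - <<'E'
from rig import env; import cv2
c=env.camera("side"); cv2.imwrite("pics/final.png",c["frame"][:,:,::-1])
E
python3 f.py
```

```text
F tool xyz [-0.15  0.02 -0.54] eef [ 482.35 -310.52  254.77]
```

View pics/final.png

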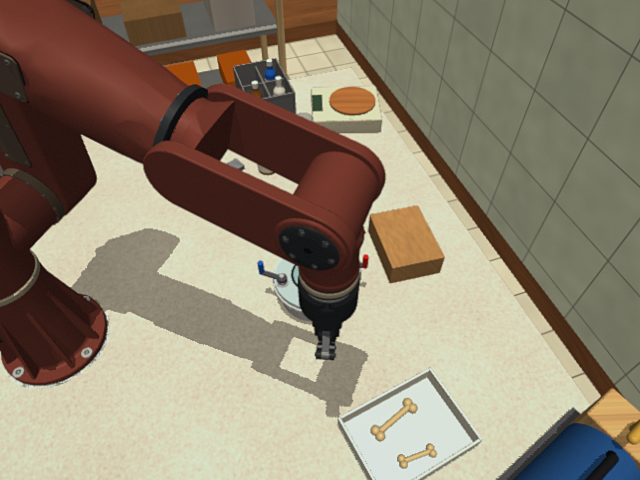

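The arm is clear of the chamber and the carton and tray are where they were. The blue (261,267) and red (365,261) grips have turned clockwise; the arm hides the rest of the chamber.

```bash
python3 -c "
from rig import env; print(env.job_done())"
```

```text
the job is handed in; nothing more can be done
None
```

I tightened all four nuts in the order red, blue, yellow, green, first to about 13–14 N and then round again to about 18 N. The readings have roughly ±0.7 N of noise and peaked at 18.7 N. The arm is clear and touching nothing, and the job was handed in at about 50 s; the arm hid yellow, green and part of the bench in the last picture.

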